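# Lift the disc-printing frame and hold it open at 35 degrees

### The job

The disc in the hinged stencil frame is printed and I want to take it out: pick the hand roller off the stencil sheet and lay it down flat in the white tray, without dropping it. Then grip the frame by its front rail, swing it up to 35 degrees from flat (within 5 degrees) and keep holding it there, steady, because it falls shut by itself and must not be let fall or propped on anything. Finish while still holding the frame up, and leave the other things on the table where they are.

Things in the scene. Friction and masses are not known exactly. Their poses are not given: they have to be found in the camera images.
- jig: fixed plywood base board of the printing jig, 300 (x) x 320 (y) x 18 mm, flat on the table; a disc lies in a white nest on it, under the frame. Origin: centre of the board's underside; x runs from the hinge side (nearest the robot) to the front (away from the robot), y along the hinge, z up. The hinge pin of the frame runs along y at x -115 mm, z 38 mm
- frame (a joint): angle of the stencil frame about its hinge (rad): 0 is shut, lying flat over the disc; it grows as the front rail (the side away from the robot) swings up and back towards the robot; it stops at 1.25. 35 degrees is 0.611. The frame weighs 0.6 to 0.9 kg, its hinge has almost no friction, and it falls shut when let go
- frame_rail (a point): middle of the top face of the front rail, the wooden bar of the frame farthest from the robot: 26 mm wide (x), 300 mm long (y), 32 mm high; it overhangs the base board. 54 mm above the table when shut; 275 mm from the hinge axis along the frame and 16 mm above it, square to the frame. Moves with the frame; axes as the jig's when shut, z out of its top. Can be gripped from above across its 26 mm
- frame_sheet (a point): middle of the top face of the thin steel stencil sheet (with round holes) that closes the bottom of the wooden frame: 24 mm above the table when shut. The opening is 224 x 248 mm between rails 26 mm wide whose tops are 30 mm above the sheet; two steel hinge clamps with wing screws sit on the rear rail
- roller: hand roller (brayer), 0.12 to 0.24 kg, lying flat on the stencil sheet, pointing any way: wooden handle 26 mm thick, black rubber drum 40 mm across and 70 mm wide in a steel wire fork 86 mm wide. Origin: below its axis, on the plane it lies on, between handle and fork; x from handle to drum (x -78 to +82 mm over all), z up. It rests stably on the drum and the handle's end
- roller_grip (a point): point on the axis of the wooden handle to grip it at, 20 mm behind the roller's origin, 16 mm above the plane it lies on (handle 26 mm thick there, axis nearly level); x along the roller
- roller_drum (a point): centre of the rubber drum, 62 mm ahead of the roller's origin, 20 mm above the plane it lies on
- roller_end (a point): centre of the rear end of the handle, 72 mm behind the roller's origin, 13 mm above the plane it lies on
- tray: fixed shallow white tray on the table to the left or the right of the jig, 230 (x) x 140 (y) x 20 mm outside, walls and floor 5 mm thick. Origin: centre of its underside; the roller fits in lengthwise along x, either way round
- spindle: open spindle of blank discs: black base 130 mm across, stack to 57 mm high, black rod on top to 87 mm; stands on the table on the other side of the jig from the tray. Origin: centre of its underside
- jar: glass jar 64 mm across, 65 mm high, near a front corner of the jig. Origin: centre of its underside
- tape: roll of masking tape lying flat, 96 mm across, 25 mm high, near a front corner of the jig. Origin: centre of its underside
- knife: palette knife about 200 mm long lying flat just beyond the front rail, its length roughly parallel to that rail. Origin: below its middle; x along its length
- palette: flat white mixing palette, about 240 (x) x 170 x 7 mm, far out at the side. Origin: centre of its underside
- brushes: clear beaker 80 mm across and 100 mm high, with brushes standing in it to about 230 mm, far out at the side. Origin: centre of its underside
- paint: paint bottle 54 mm across, 130 mm high, standing. Origin: centre of its underside

How it is judged:
By the outcome, as a careful person would: the job done as asked, in the order asked, and still so for the second after the job is handed in, while the arm keeps its last pose, push and grip.
It also fails if it takes over 51 s, if anything falls off the work surface, if the arm or the gripper's body presses on something with over 40 N, if the wrist force passes 120 N, or if a joint passes its speed limit or range.

### The arm

A 7-joint arm with a two-finger parallel gripper is mounted at the origin on the work surface. World frame = base frame: x ahead of the robot, y to its left, z up, the work surface at z = 0. Lengths are in m, angles in rad, forces in N, time in s.
With the tool pointing down it reaches from about 0.425 to 0.925 m from the base axis. Payload 6.8 kg.
Tool frame: the origin (TCP) lies between the finger pads, 19 mm behind the fingertips; this is the grasp point; z points along the fingers, y is the line along which they close (so a half turn about z gives the same grasp; the last joint's range is limited). The gripper opens to 85 mm and grips with 20 to 120 N. Pads are 22 mm wide; open, the fingers measure 114 mm over their backs; the gripper's body (76 mm by 85 mm) begins 54 mm behind the grasp point. The pads swing forward as they close: fully open they stand 13 mm farther back than shut.
Start: joints at [1.066, 0.477, 0.022, 1.555, -0.011, 1.109, -0.083], TCP at [0.261, -0.623, 0.25] pointing down, gripper open.
Joint ranges: [-2.96, 2.96], [-0.34, 2.1], [-1.41, 1.46], [0.24, 2.44], [-1.37, 4.51], [0.17, 1.92], [-2.96, 2.96]. Speed limits (rad/s): [2.39, 2.39, 3.14, 3.14, 3.14, 3.14, 3.14].

### API

Orientations are given as a rotation vector (axis times angle).
In Python, from bench import telemetry, grab_frame, calibration, order, silhouettes gives the robot as it stands.
- The arm moves only by the tool apply_moves, never from a script. Its argument "moves" is a list of rows, each a list of 7 numbers: the turn, a rotation vector about the tool's x, y, z scaled (see below), then the shift along the tool's x, y, z scaled (see below), then the opening, from -1 (shut) to 1 (fully open). A call has exactly 8 rows; each row shifts and turns the commanded pose from where the row before left it, along the tool's axes as they then stand; what a row does not reach is not made up. The controller multiplies each number of a shift by 1000 mm and each number of a turn by 6 degrees. A row lasts 1/12 s, in which the tool goes at most 41.7 mm and 7.16 degrees, less where a joint would pass 70% of its speed; a pose out of reach is approached as far as the arm can. A call with a number of a shift or a turn outside -1 to 1 is refused whole. A call with a gripper value outside its range is refused whole. The fingers move at their own pace and stop on an object; "grip_force" is the grip in N (left out, the last holds). Time passes only in rows, so rows that do not move let the fingers close, or fill a call up. It gives the time, the measured TCP pose, the force, the opening and the grip force at its end, in the units of the state.
- telemetry.get_obs(): the state, without advancing time (a new reading comes with each control period).
- grab_frame(name): name is "scene" or "top"; returns the picture (384x512x3 uint8, blue, green, red); there is no depth.
- calibration(name): a dict with "fx", "fy", "cx", "cy" (pixels), "k1" (the pictures are not rectified: a ray, as slopes to the right and down, at radius r is drawn at 1 + k1 r^2 times it, then the intrinsics apply), "world_from_camera" (4x4, takes a point from camera to world coordinates). Camera axes: x right, y down, z forward; pixel columns grow to the right and rows downward; lengths in m; the calibration is good to about 2 mm. A picture is of the moment at which its call begins. calibration takes no time and is no camera call.
- order.hand_in(): hands the job in; it is judged then, once.
Trained networks look in the newest picture that a camera, given by its name, has taken for a name from the list of things; names that differ only in an ending like _2 or _b are one class to them, and where a whole thing is asked for, a point or a joint stands for the part that bears it (a point fixed in the world has none). Each returns a list of dicts, best first, with "p" (0 to 1); they miss things now and then, are a little off and sometimes report something else, mostly with a low value. They report only what shows in the picture. A call takes as long as a camera call.
- silhouettes(thing, camera): "mask" (384x512 bool, what is visible of it) and "extent" ([centre column, centre row, width, height] in pixels, round what is visible of it).
The state is a dict: "clock": time; "joints": joint angles; "qvel": joint speeds; "tau": joint torques, N m; "tcp_pos": TCP position; "orientation": TCP orientation; "contact_force": force on the tool from outside, world axes, zero at the start; "moment": the same for the moment, N m; "grip_width": finger opening in m; "gripper_force": force on a finger pad.
Only numpy, scipy, OpenCV 4.12 (cv2) and the standard library are available. Lean on these libraries where they do the work, as an engineer would, in place of code of your own. Each camera call takes 0.05 s, during which the arm holds its last target. There are 200 camera calls.

## Working session

There is one attempt and no reset: what is moved stays moved. The work goes in short steps, Python scripts to look and compute and a tool call to move; the robot and the scene stay as the last step left them, time stands still between calls to the robot, and variables do not carry over. Pictures are saved under pics/ and viewed, at most 10 in all, crops included, and the job is handed in when it is done.

Besides the shell and the picture viewer there is one more tool, called after "Request:" as name(argument=value, ...) on one line, values as JSON. apply_moves: Moves the arm, as the interface text tells. Its arguments: {"type":"object","properties":{"moves":{"type":"array"},"grip_force":{"type":"number"}},"required":["moves"]}

```bash
ls; mkdir -p pics; cat > h.py <<'E'
import numpy as np, cv2
from bench import telemetry, grab_frame, calibration, order, silhouettes
from scipy.spatial.transform import Rotation as R
def ray(cam,uv):
    c=calibration(cam); uv=np.atleast_2d(uv).astype(float)
    d=np.c_[(uv[:,0]-c['cx'])/c['fx'],(uv[:,1]-c['cy'])/c['fy']]; s=d.copy()
    for _ in range(30): s=d/(1+c['k1']*(s**2).sum(1,keepdims=True))
    T=np.array(c['world_from_camera']); return T[:3,3], np.c_[s,np.ones(len(s))]@T[:3,:3].T
def at(cam,uv,z):
    o,d=ray(cam,uv); return o+d*((z-o[2])/d[:,2:])
def proj(cam,P):
    c=calibration(cam); T=np.array(c['world_from_camera']); p=(np.atleast_2d(P)-T[:3,3])@T[:3,:3]
    s=p[:,:2]/p[:,2:]; s=s*(1+c['k1']*(s**2).sum(1,keepdims=True))
    return s*[c['fx'],c['fy']]+[c['cx'],c['cy']]
def best(t,cam):
    r=silhouettes(t,cam); return r[0] if r else None
E
python3 - <<'E'
from h import *
np.set_printoptions(precision=3,suppress=True)
o=telemetry.get_obs(); print({k:np.round(v,3) for k,v in o.items()})
for c in("top","scene"):
    im=grab_frame(c); cv2.imwrite(f'pics/{c}0.png',im); print(c,np.array(calibration(c)['world_from_camera']))
    np.save(f'{c}0.npy',im)
    for t,z in(("jig",.018),("frame",.05),("roller",.044),("tray",.02),("knife",.0),("jar",.03),("tape",.025),("spindle",.05)):
        r=silhouettes(t,c)
        for q in r[:2]:
            m=q['mask']
            cn=cv2.findContours(m.astype('uint8'),cv2.RETR_EXTERNAL,cv2.CHAIN_APPROX_NONE)[0]
            if not cn: continue
            p=np.concatenate(cn)[:,0]; w=at(c,p,z)[:,:2].astype('float32'); rc=cv2.minAreaRect(w)
            print(t,round(q['p'],2),np.round(q['extent'],1),'rect',np.round(rc[0],3),np.round(rc[1],3),round(rc[2],1))
            np.save(f'{c}_{t}.npy',m) if q is r[0] else 0
E
```

```text
pics
{'clock': np.float64(0.0), 'joints': array([ 1.066,  0.478,  0.022,  1.556, -0.012,  1.109, -0.083]), 'qvel': array([ 0.001,  0.   ,  0.001,  0.001,  0.   , -0.001, -0.001]), 'tau': array([  0.001, -59.646,   1.609, -28.12 ,   0.013,   0.009,   0.   ]), 'tcp_pos': array([ 0.261, -0.622,  0.249]), 'orientation': array([-3.078, -0.619,  0.001]), 'contact_force': array([ 0.891, -0.195, -0.356]), 'moment': array([-0.022, -0.026,  0.002]), 'gripper_force': np.float64(0.0), 'grip_width': np.float64(0.086)}
top [[ 0.015 -0.993  0.116  0.435]
 [-1.    -0.016 -0.012 -0.023]
 [ 0.014 -0.116 -0.993  1.362]
 [ 0.     0.     0.     1.   ]]
jig 0.86 [237.8 203.4 104.3 102.8] rect [0.547 0.026] [0.32  0.332] 87.3
frame 0.68 [237.  198.   93.7  96.4] rect [0.558 0.025] [0.3   0.295] 87.4
frame 0.34 [245.7 193.8  51.   24. ] rect [0.57 0.  ] [0.081 0.155] 0.9
roller 0.83 [245.3 191.9  51.6  24.9] rect [0.571 0.002] [0.082 0.159] 0.9
tray 0.63 [147.9 205.2  46.6  71.3] rect [0.521 0.321] [0.23  0.147] 5.1
knife 0.73 [243.3 191.9  52.8  26. ] rect [0.577 0.003] [0.081 0.164] 0.9
knife 0.67 [243.8 
[... 464 characters left out ...]
 [0.343 0.324] 87.2
frame 0.56 [262.1 193.  111.9  95.6] rect [0.565 0.016] [0.316 0.296] 87.2
roller 0.74 [254.8 196.6  27.7  37.7] rect [ 0.578 -0.005] [0.159 0.083] 86.3
tray 0.86 [296.6 139.8  64.1  44.7] rect [0.525 0.312] [0.238 0.16 ] 6.3
knife 0.74 [174.8 318.6  19.5  28.1] rect [ 0.579 -0.513] [0.058 0.087] 63.6
knife 0.7 [310.1 223.3  23.9  41.6] rect [0.774 0.013] [0.018 0.193] 2.9
jar 0.63 [326.5 174.1  19.2  17.1] rect [0.727 0.224] [0.061 0.103] 22.4
tape 0.83 [267.1 257.9  30.9  26.9] rect [ 0.715 -0.188] [0.101 0.095] 33.1
spindle 0.68 [207.9 240.6  33.2  35.5] rect [ 0.524 -0.25 ] [0.125 0.145] 38.3
spindle 0.36 [325.6 173.3  16.5  18.7] rect [0.732 0.213] [0.06  0.104] 27.4
```

```bash
python3 - <<'E'
from h import *
a=np.load('top0.npy')[105:265,100:330]; b=np.load('scene0.npy')[100:290,160:360]
cv2.imwrite('pics/t0c.png',cv2.resize(a,None,fx=3.4,fy=3.4,interpolation=cv2.INTER_CUBIC))
cv2.imwrite('pics/s0c.png',cv2.resize(b,None,fx=3.1,fy=3.1,interpolation=cv2.INTER_CUBIC))
E
```

```text
(no output)
```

View pics/t0c.png

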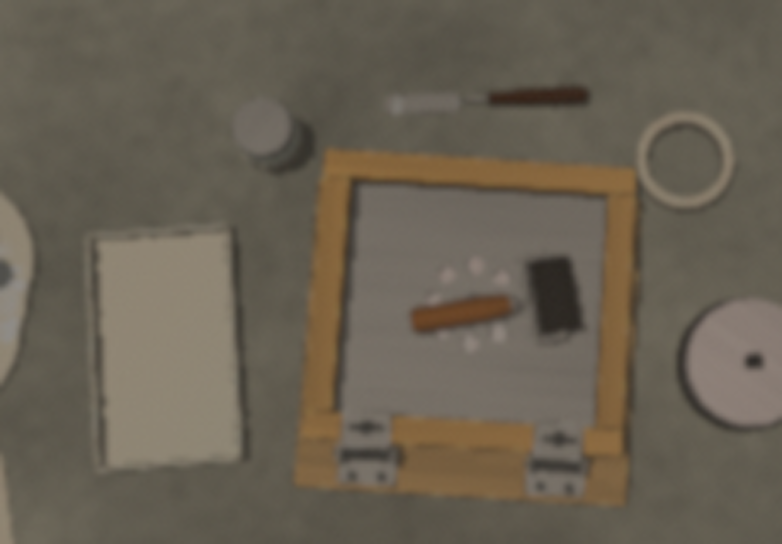

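View pics/s0c.png

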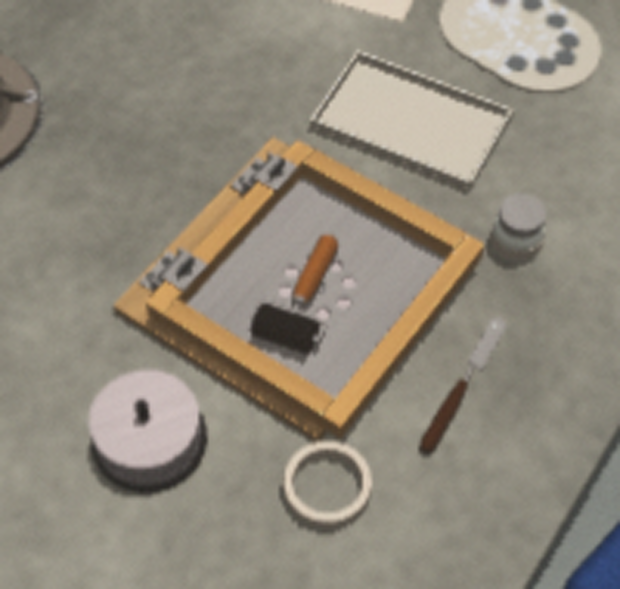

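The top view shows the roller handle running from crop (412,320) to (512,303), with the drum at (555,298) pointing to −y. The front rail corners are at (328,152) and (636,170), and the tray corners at (92,237) to (243,460). The scene view agrees, so I'll convert these to metres.

```bash
python3 - <<'E'
from h import *
np.set_printoptions(precision=4,suppress=True)
P={'end':(.037,(412,320),(328,240)),'hfront':(.04,(512,303),(300,300)),'drum':(.044,(555,298),(287,328)),
'railOL':(.054,(328,152),(484,243)),'railOR':(.054,(636,170),(338,437)),'railIL':(.054,(352,180),(450,257)),'railIR':(.054,(606,195),(333,395)),
'tFL':(.02,(92,237),(512,112)),'tFR':(.02,(233,228),(470,188)),'tBR':(.02,(243,460),(310,127)),'tBL':(.02,(102,469),(360,53))}
for k,(z,a,b) in P.items():
    print(k,at('top',np.array(a)/3.4+[100,105],z)[0,:2],at('scene',np.array(b)/3.1+[160,100],z)[0,:2])
from scipy.optimize import minimize
# frame pose fit: jig mask ~ rectangle; roller via mask moments
for c in('top','scene'):
  m=np.load(f'{c}_roller.npy'); v,u=np.nonzero(m); w=at(c,np.c_[u,v],.042)[:,:2]; print('roller mean',w.mean(0),np.degrees(np.arctan2(*np.linalg.svd(w-w.mean(0),full_matrices=False)[2][0][::-1])))
  im=np.load(f'{c}0.npy'); hsv=cv2.cvtColor(im,cv2.COLOR_BGR2HSV)
  v,u=np.nonzero(m); s=hsv[v,u,1]; k=(s>110)&(im[v,u,2]>60); w=at(c,np.c_[u,v][k],.042)[:,:2]; print('handle',k.sum(),w.mean(0),cv2.minAreaRect(w.astype('float32')))
  k=(im[v,u].max(1)<50); w=at(c,np.c_[u,v][k],.05)[:,:2]; print('drum',k.sum(),w.mean(0),cv2.minAreaRect(w.astype('float32')))
o=telemetry.get_obs(); print(R.from_rotvec(o['orientation']).as_matrix())
E
```

```text
end [0.5482 0.0809] [0.5479 0.077 ]
hfront [ 0.5658 -0.0147] [ 0.5681 -0.0148]
drum [ 0.5709 -0.0557] [ 0.578  -0.0569]
railOL [0.7069 0.164 ] [0.7119 0.1645]
railOR [ 0.6946 -0.1316] [ 0.7042 -0.1466]
railIL [0.6801 0.1402] [0.688  0.1247]
railIR [ 0.6698 -0.103 ] [ 0.6719 -0.1061]
tFL [0.6256 0.3947] [0.6325 0.3928]
tFR [0.6368 0.2587] [0.6477 0.2523]
tBR [0.4127 0.2401] [0.4247 0.2259]
tBL [0.4024 0.3735] [0.4098 0.3728]
roller mean [ 0.5651 -0.0173] -79.33432953280412
handle 163 [0.5564 0.0362] ((0.5565723776817322, 0.03539971262216568), (0.019865455105900764, 0.09170670062303543), 11.625067710876465)
drum 199 [ 0.5747 -0.0544] ((0.5751189589500427, -0.0541347861289978), (0.06259341537952423, 0.034357231110334396), 9.071730613708496)
roller mean [ 0.5691 -0.025 ] -78.82469074363404
handle 123 [0.557  0.0326] ((0.5567671656608582, 0.033696889877319336), (0.02381429448723793, 0.08884355425834656), 8.556434631347656)
drum 170 [ 0.5763 -0.0623] ((0.5775741934776306, -0.06122653931379318), (0.06996852159500122, 0.03729172796010971), 11.746394157409668)
[[ 0.9223  0.3864 -0.    ]
 [ 0.3864 -0.9223 -0.0001]
 [-0.      0.0001 -1.    ]]
```

```bash
cat >> h.py <<'E'
def Rt(psi,tilt=0,ax=None):
    p=np.radians(psi); M=np.array([[np.cos(p),np.sin(p),0],[np.sin(p),-np.cos(p),0],[0,0,-1]])
    return M
def plan(pos,psi,n,start=None):
    "rows to reach target pose, smooth ramp, from the measured (or given) pose"
    o=telemetry.get_obs(); p=o['tcp_pos']; M=R.from_rotvec(o['orientation']).as_matrix()
    if start: p,M=np.array(start[0]),Rt(start[1])
    T=psi if np.ndim(psi)==2 else Rt(psi)
    rv=R.from_matrix(M.T@T).as_rotvec(); print('turn deg',np.degrees(rv),'shift',np.array(pos)-p)
    for k in range(n):
        d=M.T@((np.array(pos)-p)/(n-k)); t=R.from_matrix(M.T@T).as_rotvec()/(n-k)
        print(list(np.round(np.r_[np.degrees(t)/6,d],3)))
        p=p+M@d; M=M@R.from_rotvec(t).as_matrix()
E
python3 - <<'E'
from h import *
np.set_printoptions(precision=3,suppress=True)
plan([.5585,.025,.14],101.2,24)
E
```

```text
turn deg [  0.002   0.003 -78.469] shift [ 0.298  0.648 -0.11 ]
[np.float64(0.0), np.float64(0.0), np.float64(-0.545), np.float64(0.022), np.float64(-0.02), np.float64(0.005)]
[np.float64(0.0), np.float64(0.0), np.float64(-0.545), np.float64(0.023), np.float64(-0.019), np.float64(0.005)]
[np.float64(0.0), np.float64(0.0), np.float64(-0.545), np.float64(0.024), np.float64(-0.017), np.float64(0.005)]
[np.float64(0.0), np.float64(0.0), np.float64(-0.545), np.float64(0.025), np.float64(-0.016), np.float64(0.005)]
[np.float64(0.0), np.float64(0.0), np.float64(-0.545), np.float64(0.026), np.float64(-0.015), np.float64(0.005)]
[np.float64(0.0), np.float64(0.0), np.float64(-0.545), np.float64(0.027), np.float64(-0.013), np.float64(0.005)]
[np.float64(0.0), np.float64(0.0), np.float64(-0.545), np.float64(0.027), np.float64(-0.012), np.float64(0.005)]
[np.float64(0.0), np.float64(0.0), np.float64(-0.545), np.float64(0.028), np.float64(-0.01), np.float64(0.005)]
[np.float64(0.0), np.float64(0.0), np.float64(-0.545), np.float64(0.028), np.float64(-0.008), np.float64(0.005)]
[np.float64(0.0), np.
[... 956 characters left out ...]
64(0.007), np.float64(0.005)]
[np.float64(0.0), np.float64(0.0), np.float64(-0.545), np.float64(0.029), np.float64(0.008), np.float64(0.005)]
[np.float64(0.0), np.float64(0.0), np.float64(-0.545), np.float64(0.028), np.float64(0.01), np.float64(0.005)]
[np.float64(0.0), np.float64(0.0), np.float64(-0.545), np.float64(0.027), np.float64(0.012), np.float64(0.005)]
[np.float64(0.0), np.float64(0.0), np.float64(-0.545), np.float64(0.027), np.float64(0.013), np.float64(0.005)]
[np.float64(0.0), np.float64(0.0), np.float64(-0.545), np.float64(0.026), np.float64(0.015), np.float64(0.005)]
[np.float64(0.0), np.float64(0.0), np.float64(-0.545), np.float64(0.025), np.float64(0.016), np.float64(0.005)]
```

Request:
apply_moves(moves=[[0, 0, -0.545, 0.022, -0.02, 0.005, 1], [0, 0, -0.545, 0.023, -0.019, 0.005, 1], [0, 0, -0.545, 0.024, -0.017, 0.005, 1], [0, 0, -0.545, 0.025, -0.016, 0.005, 1], [0, 0, -0.545, 0.026, -0.015, 0.005, 1], [0, 0, -0.545, 0.027, -0.013, 0.005, 1], [0, 0, -0.545, 0.027, -0.012, 0.005, 1], [0, 0, -0.545, 0.028, -0.01, 0.005, 1]])

```text
clock: 1.57
tcp_pos: [0.3606, -0.4051, 0.21]
orientation: [2.858, 1.304, 0.0]
contact_force: [-0.2, -0.4, 0.6]
grip_width: 0.0852
gripper_force: 0.0
```

Request:
apply_moves(moves=[[0, 0, -0.545, 0.028, -0.008, 0.005, 1], [0, 0, -0.545, 0.029, -0.007, 0.005, 1], [0, 0, -0.545, 0.029, -0.005, 0.005, 1], [0, 0, -0.545, 0.029, -0.003, 0.005, 1], [0, 0, -0.545, 0.03, -0.002, 0.005, 1], [0, 0, -0.545, 0.03, 0, 0.005, 1], [0, 0, -0.545, 0.03, 0.002, 0.005, 1], [0, 0, -0.545, 0.03, 0.003, 0.005, 1]])

```text
clock: 2.23
tcp_pos: [0.4603, -0.1892, 0.1701]
orientation: [2.488, 1.916, 0.001]
contact_force: [-0.9, -0.4, -0.8]
grip_width: 0.0852
gripper_force: 0.0
```

Request:
apply_moves(moves=[[0, 0, -0.545, 0.029, 0.005, 0.005, 1], [0, 0, -0.545, 0.029, 0.007, 0.005, 0.4], [0, 0, -0.545, 0.029, 0.008, 0.005, 0.4], [0, 0, -0.545, 0.028, 0.01, 0.005, 0.4], [0, 0, -0.545, 0.027, 0.012, 0.005, 0.4], [0, 0, -0.545, 0.027, 0.013, 0.005, 0.4], [0, 0, -0.545, 0.026, 0.015, 0.005, 0.4], [0, 0, -0.545, 0.025, 0.016, 0.005, 0.4]])

```text
clock: 2.9
tcp_pos: [0.5605, 0.0272, 0.13]
orientation: [1.99, 2.43, 0.0]
contact_force: [-0.6, 0.6, 0.2]
grip_width: 0.0596
gripper_force: 0.0
```

Request:
apply_moves(moves=[[0, 0, 0, -0.001, -0.003, 0.016, 0.4], [0, 0, 0, 0, 0, 0.018, 0.4], [0, 0, 0, 0, 0, 0.018, 0.4], [0, 0, 0, 0, 0, 0.014, 0.4], [0, 0, 0, 0, 0, 0.01, 0.4], [0, 0, 0, 0, 0, 0.006, 0.4], [0, 0, 0, 0, 0, 0.001, 0.4], [0, 0, 0, 0, 0, 0, 0.4]], grip_force=50)

```text
clock: 3.57
tcp_pos: [0.5572, 0.0243, 0.0471]
orientation: [1.994, 2.428, 0.0]
contact_force: [0.3, 0.1, 0.4]
grip_width: 0.0596
gripper_force: 0.0
```

Request:
apply_moves(moves=[[0, 0, 0, 0, 0, 0, -1], [0, 0, 0, 0, 0, 0, -1], [0, 0, 0, 0, 0, 0, -1], [0, 0, 0, 0, 0, 0, -1], [0, 0, 0, 0, 0, 0, -1], [0, 0, 0, 0, 0, 0, -1], [0, 0, 0, 0, 0, 0, -1], [0, 0, 0, 0, 0, 0, -1]])

```text
clock: 4.23
tcp_pos: [0.5577, 0.0244, 0.0479]
orientation: [1.993, 2.427, 0.001]
contact_force: [-0.2, -0.8, 6.4]
grip_width: 0.024
gripper_force: 48.8
```

Request:
apply_moves(moves=[[0, 0, 0, 0, 0, -0.003, -1], [0, 0, 0, 0, 0, -0.006, -1], [0, 0, 0, 0, 0, -0.012, -1], [0, 0, 0, 0, 0, -0.015, -1], [0, 0, 0, 0, 0, -0.02, -1], [0, 0, 0, 0, 0, -0.02, -1], [0, 0, 0, 0, 0, -0.014, -1], [0, 0, 0, 0, 0, -0.01, -1]])

```text
clock: 4.9
tcp_pos: [0.5576, 0.0244, 0.1494]
orientation: [1.993, 2.426, 0.003]
contact_force: [0.3, 0.2, -1.6]
grip_width: 0.0243
gripper_force: 49.1
```

```bash
python3 - <<'E'
from h import *
np.set_printoptions(precision=3,suppress=True,legacy='1.25')
o=telemetry.get_obs(); print(o['contact_force'],o['moment'],o['grip_width'])
a=grab_frame('top'); b=grab_frame('scene')
A=cv2.resize(a[120:250,170:320],(600,520)); B=cv2.resize(b[110:260,190:340],(520,520))
cv2.imwrite('pics/lift.png',cv2.resize(np.hstack([A[:, :],B]),(800,372)))
plan([.501,.313,.14],185.2,24)
E
```

```text
[ 0.345  0.207 -1.599] [ 0.085 -0.042  0.034] 0.024256393941884658
turn deg [  0.143   0.179 -83.998] shift [-0.057  0.289 -0.009]
[0.001, 0.001, -0.583, 0.012, -0.0, 0.0]
[0.001, 0.001, -0.583, 0.012, 0.001, 0.0]
[0.001, 0.001, -0.583, 0.012, 0.001, 0.0]
[0.001, 0.001, -0.583, 0.012, 0.002, 0.0]
[0.001, 0.001, -0.583, 0.012, 0.003, 0.0]
[0.001, 0.001, -0.583, 0.012, 0.004, 0.0]
[0.001, 0.001, -0.583, 0.011, 0.004, 0.0]
[0.001, 0.001, -0.583, 0.011, 0.005, 0.0]
[0.001, 0.001, -0.583, 0.011, 0.006, 0.0]
[0.001, 0.001, -0.583, 0.01, 0.006, 0.0]
[0.001, 0.001, -0.583, 0.01, 0.007, 0.0]
[0.001, 0.001, -0.583, 0.01, 0.008, 0.0]
[0.001, 0.001, -0.583, 0.009, 0.008, 0.0]
[0.001, 0.001, -0.583, 0.009, 0.009, 0.0]
[0.001, 0.001, -0.583, 0.008, 0.009, 0.0]
[0.001, 0.001, -0.583, 0.007, 0.01, 0.0]
[0.001, 0.001, -0.583, 0.007, 0.01, 0.0]
[0.001, 0.001, -0.583, 0.006, 0.011, 0.0]
[0.001, 0.001, -0.583, 0.006, 0.011, 0.0]
[0.001, 0.001, -0.583, 0.005, 0.011, 0.0]
[0.001, 0.001, -0.583, 0.004, 0.012, 0.0]
[0.001, 0.001, -0.583, 0.003, 0.012, 0.0]
[0.001, 0.001, -0.583, 0.003, 0.012, 0.0]
[0.001, 0.001, -0.583, 0.002, 0.012, 0.0]
```

View pics/lift.png

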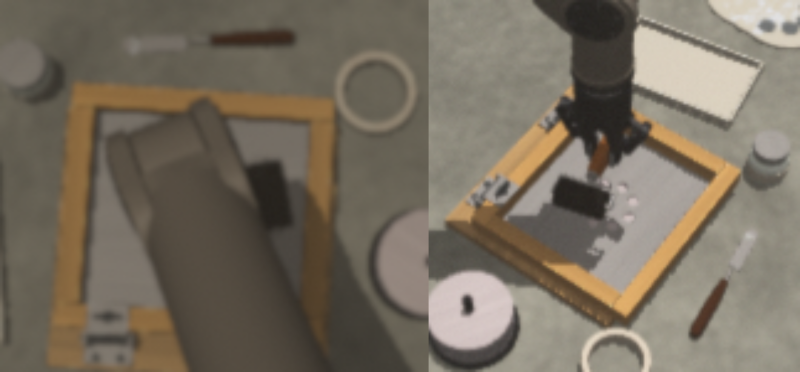

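The roller is lifted clear and held in the gripper, with the drum visible at (580,197) and the frame still shut. Next it goes to the tray.

Request:
apply_moves(moves=[[0, 0, -0.3, 0.006, 0, 0, -1], [0, 0, -0.583, 0.012, 0, 0, -1], [0, 0, -0.583, 0.012, 0.001, 0, -1], [0, 0, -0.583, 0.012, 0.002, 0, -1], [0, 0, -0.583, 0.012, 0.002, 0, -1], [0, 0, -0.583, 0.012, 0.003, 0, -1], [0, 0, -0.583, 0.012, 0.004, 0, -1], [0, 0, -0.583, 0.011, 0.004, 0, -1]])

```text
clock: 5.67
tcp_pos: [0.536, 0.1143, 0.1457]
orientation: [-1.381, -2.819, 0.002]
contact_force: [-0.1, -0.5, -1.9]
grip_width: 0.0241
gripper_force: 49.1
```

Request:
apply_moves(moves=[[0, 0, -0.583, 0.011, 0.005, 0, -1], [0, 0, -0.583, 0.011, 0.006, 0, -1], [0, 0, -0.583, 0.01, 0.006, 0, -1], [0, 0, -0.583, 0.01, 0.007, 0, -1], [0, 0, -0.583, 0.01, 0.008, 0, -1], [0, 0, -0.583, 0.009, 0.008, 0, -1], [0, 0, -0.583, 0.009, 0.009, 0, -1], [0, 0, -0.583, 0.008, 0.009, 0, -1]])

```text
clock: 6.33
tcp_pos: [0.5136, 0.2095, 0.1457]
orientation: [-0.659, -3.069, 0.001]
contact_force: [-0.1, 0.3, -2.5]
grip_width: 0.0241
gripper_force: 49.1
```

Request:
apply_moves(moves=[[0, 0, -0.583, 0.007, 0.01, 0, -1], [0, 0, -0.583, 0.007, 0.01, 0, -1], [0, 0, -0.583, 0.006, 0.011, 0, -1], [0, 0, -0.583, 0.006, 0.011, 0, -1], [0, 0, -0.583, 0.005, 0.011, 0, -1], [0, 0, -0.583, 0.004, 0.012, 0, -1], [0, 0, -0.583, 0.003, 0.012, 0, -1], [0, 0, -0.583, 0.003, 0.012, 0, -1]])

```text
clock: 7.0
tcp_pos: [0.4925, 0.3057, 0.1456]
orientation: [0.103, -3.138, 0.001]
contact_force: [-0.1, -0.7, -0.8]
grip_width: 0.0242
gripper_force: 49.1
```

```bash
python3 - <<'E'
from h import *
np.set_printoptions(precision=3,suppress=True,legacy='1.25')
plan([.501,.313,.06],185.2,8)
a=grab_frame('top'); b=grab_frame('scene')
A=cv2.resize(a[140:270,80:230],(600,520)); B=cv2.resize(b[60:210,230:380],(520,520))
cv2.imwrite('pics/tray1.png',cv2.resize(np.hstack([A[:, :],B]),(800,372)))
E
```

```text
turn deg [-0.039 -0.131 -1.448] shift [ 0.009  0.007 -0.086]
[-0.001, -0.003, -0.03, -0.001, 0.001, 0.011]
[-0.001, -0.003, -0.03, -0.001, 0.001, 0.011]
[-0.001, -0.003, -0.03, -0.001, 0.001, 0.011]
[-0.001, -0.003, -0.03, -0.001, 0.001, 0.011]
[-0.001, -0.003, -0.03, -0.001, 0.001, 0.011]
[-0.001, -0.003, -0.03, -0.001, 0.001, 0.011]
[-0.001, -0.003, -0.03, -0.001, 0.001, 0.011]
[-0.001, -0.003, -0.03, -0.001, 0.001, 0.011]
```

View pics/tray1.png

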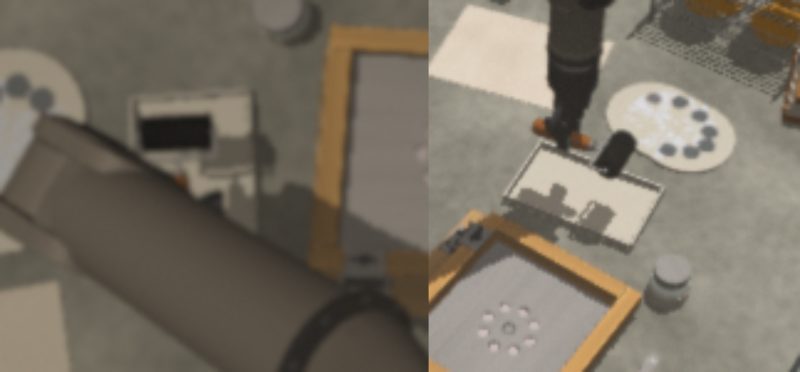

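The roller is over the tray with the drum toward the front, level enough. Lowering it now.

Request:
apply_moves(moves=[[0, 0, -0.1, -0.003, 0.003, 0.01, -1], [0, 0, -0.1, -0.003, 0.003, 0.016, -1], [0, 0, -0.04, -0.002, 0.001, 0.02, -1], [0, 0, 0, -0.001, 0, 0.02, -1], [0, 0, 0, 0, 0, 0.016, -1], [0, 0, 0, 0, 0, 0.012, -1], [0, 0, 0, 0, 0, 0.008, -1], [0, 0, 0, 0, 0, 0.004, -1]])

```text
clock: 7.77
tcp_pos: [0.5017, 0.3123, 0.0396]
orientation: [0.134, -3.137, 0.001]
contact_force: [0.2, 0.3, -0.7]
grip_width: 0.0241
gripper_force: 49.2
```

Request:
apply_moves(moves=[[0, 0, 0, 0, 0, 0.003, -1], [0, 0, 0, 0, 0, 0.003, -1], [0, 0, 0, 0, 0, 0.002, -1], [0, 0, 0, 0, 0, 0.001, -1], [0, 0, 0, 0, 0, 0.001, -1], [0, 0, 0, 0, 0, 0, -1], [0, 0, 0, 0, 0, 0, -1], [0, 0, 0, 0, 0, 0, -1]])

```text
clock: 8.43
tcp_pos: [0.5022, 0.313, 0.0312]
orientation: [-0.134, 3.138, 0.0]
contact_force: [-0.5, 0.1, -0.6]
grip_width: 0.0244
gripper_force: 49.2
```

Request:
apply_moves(moves=[[0, 0, 0, 0, 0, 0.001, -1], [0, 0, 0, 0, 0, 0, -1], [0, 0, 0, 0, 0, 0.001, -1], [0, 0, 0, 0, 0, 0, -1], [0, 0, 0, 0, 0, 0.001, -1], [0, 0, 0, 0, 0, 0, -1], [0, 0, 0, 0, 0, 0, -1], [0, 0, 0, 0, 0, 0, -1]])

```text
clock: 9.1
tcp_pos: [0.5022, 0.313, 0.0289]
orientation: [-0.135, 3.138, -0.001]
contact_force: [-2.4, -3.0, 8.5]
grip_width: 0.0241
gripper_force: 50.4
```

Contact at 0.0289, as expected. I'll release gently, then lift straight up.

Request:
apply_moves(moves=[[0, 0, 0, 0, 0, -0.001, -1], [0, 0, 0, 0, 0, 0, -0.3], [0, 0, 0, 0, 0, 0, -0.2], [0, 0, 0, 0, 0, 0, 0], [0, 0, 0, 0, 0, 0, 0.1], [0, 0, 0, 0, 0, 0, 0.2], [0, 0, 0, 0, 0, 0, 0.2], [0, 0, 0, 0, 0, 0, 0.2]])

```text
clock: 9.77
tcp_pos: [0.5021, 0.3129, 0.029]
orientation: [-0.135, 3.139, 0.0]
contact_force: [0.8, 0.5, -0.6]
grip_width: 0.0511
gripper_force: 0.0
```

Request:
apply_moves(moves=[[0, 0, 0, 0, 0, -0.005, 0.2], [0, 0, 0, 0, 0, -0.015, 0.2], [0, 0, 0, 0, 0, -0.02, 0.2], [0, 0, 0, 0, 0, -0.02, 0.2], [0, 0, 0, 0, 0, -0.02, 0.2], [0, 0, 0, 0, 0, -0.02, 0.2], [0, 0, 0, 0, 0, -0.015, 0.2], [0, 0, 0, 0, 0, -0.01, 0.2]])

```text
clock: 10.43
tcp_pos: [0.5026, 0.3136, 0.1568]
orientation: [-0.135, 3.136, 0.002]
contact_force: [0.4, 0.0, 0.2]
grip_width: 0.0513
gripper_force: 0.0
```

```bash
python3 - <<'E'
from h import *
from scipy.optimize import least_squares
np.set_printoptions(precision=4,suppress=True,legacy='1.25')
a=grab_frame('top'); b=grab_frame('scene')
np.save('top1.npy',a); np.save('scene1.npy',b)
A=cv2.resize(a[130:260,90:240],(600,520)); B=cv2.resize(b[70:220,230:380],(520,520))
cv2.imwrite('pics/tray2.png',cv2.resize(np.hstack([A,B]),(800,372)))
# rail pose: wood-colour columns across front rail, from initial pictures; edges of top face at z=.054
for c,f in(('top','top0'),('scene','scene0')):
    im=cv2.GaussianBlur(np.load(f+'.npy').astype('float32'),(0,0),.7)
    inn,out=[],[]
    for s in np.linspace(-.11,.11,23):
        # sample along jig x at lateral s
        psi=np.radians(-2.6); ex=np.array([np.cos(psi),np.sin(psi)]); ey=np.array([-ex[1],ex[0]])
        t=np.arange(-.035,.035,.0005); P=np.array([.69,.017])+s*ey+t[:,None]*ex
        uv=proj(c,np.c_[P,np.full(len(t),.054)]).astype('float32')
        v=cv2.remap(im[...,2]-im[...,0],uv[:,0],uv[:,1],cv2.INTER_CUBIC)
        g=np.gradient(v.ravel()); 
        i=np.argmax(g[:70]); o=70+np.argmin(g[70:]); inn.append(t[i]); out.append(t[o])
    for n,e in(('in',inn),('out',out)):
        e=np.array(e); s=np.linspace(-.11,.11,23); k=abs(e-np.median(e))<.006; q=np.polyfit(s[k],e[k],1); print(c,n,'offset mm',q[1]*1e3,'slope deg',np.degrees(q[0]),k.sum(),'scatter',np.std(e[k])*1e3)
E
```

```text
top in offset mm -12.69565217391303 slope deg -0.25760454227719937 23 scatter 1.0398487602696878
top out offset mm 14.6739130434783 slope deg 0.11323276583613136 23 scatter 0.8547653587538051
scene in offset mm -10.565217391304328 slope deg 0.00849245743770979 23 scatter 1.035293991286145
scene out offset mm 15.195652173913086 slope deg 0.05095474462625937 23 scatter 1.1203564110195772
```

View pics/tray2.png

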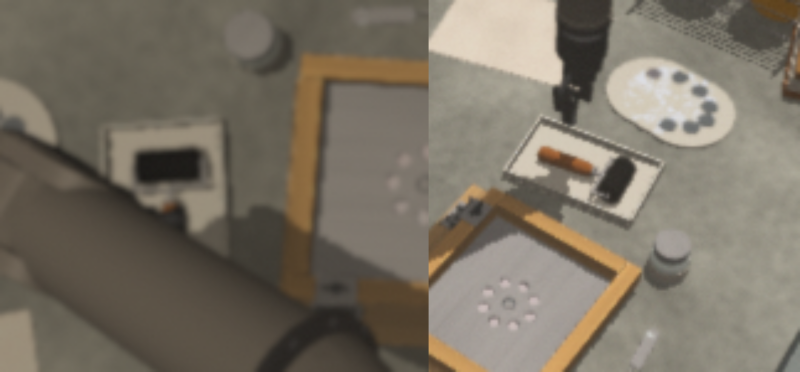

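The roller lies flat inside the tray, drum at (617,178) and handle at (565,160) in the scene crop. The rail centre comes out at about (0.692, 0.017) with a yaw of −2.6°.

```bash
python3 - <<'E'
from h import *
np.set_printoptions(precision=3,suppress=True,legacy='1.25')
plan([.6917,.0169,.11],87.4,24)
E
```

```text
turn deg [ 0.215  0.066 97.499] shift [ 0.189 -0.297 -0.046]
[0.001, 0.0, 0.677, -0.007, -0.013, 0.002]
[0.001, 0.0, 0.677, -0.008, -0.012, 0.002]
[0.001, 0.0, 0.677, -0.009, -0.012, 0.002]
[0.001, 0.0, 0.677, -0.009, -0.011, 0.002]
[0.001, 0.0, 0.677, -0.01, -0.011, 0.002]
[0.001, 0.0, 0.677, -0.011, -0.01, 0.002]
[0.001, 0.0, 0.677, -0.012, -0.009, 0.002]
[0.001, 0.0, 0.677, -0.012, -0.008, 0.002]
[0.001, 0.0, 0.677, -0.013, -0.007, 0.002]
[0.001, 0.0, 0.677, -0.013, -0.006, 0.002]
[0.001, 0.0, 0.677, -0.014, -0.005, 0.002]
[0.001, 0.0, 0.677, -0.014, -0.004, 0.002]
[0.001, 0.0, 0.677, -0.014, -0.003, 0.002]
[0.001, 0.0, 0.677, -0.014, -0.002, 0.002]
[0.001, 0.0, 0.677, -0.015, -0.001, 0.002]
[0.001, 0.0, 0.677, -0.015, -0.0, 0.002]
[0.001, 0.0, 0.677, -0.015, 0.001, 0.002]
[0.001, 0.0, 0.677, -0.015, 0.002, 0.002]
[0.001, 0.0, 0.677, -0.014, 0.003, 0.002]
[0.001, 0.0, 0.677, -0.014, 0.004, 0.002]
[0.001, 0.0, 0.677, -0.014, 0.005, 0.002]
[0.001, 0.0, 0.677, -0.014, 0.006, 0.002]
[0.001, 0.0, 0.677, -0.013, 0.007, 0.002]
[0.001, 0.0, 0.677, -0.013, 0.008, 0.002]
```

Request:
apply_moves(moves=[[0, 0, 0.677, -0.007, -0.013, 0.001, 0.2], [0, 0, 0.677, -0.008, -0.012, 0.001, 0.2], [0, 0, 0.677, -0.009, -0.012, 0.001, 0.2], [0, 0, 0.677, -0.009, -0.011, 0.001, 0.2], [0, 0, 0.677, -0.01, -0.011, 0.001, 0.2], [0, 0, 0.677, -0.011, -0.01, 0.001, 0.2], [0, 0, 0.677, -0.012, -0.009, 0.001, 0.2], [0, 0, 0.677, -0.012, -0.008, 0.001, 0.2]])

```text
clock: 11.2
tcp_pos: [0.5657, 0.2129, 0.1447]
orientation: [-0.754, -3.048, 0.002]
contact_force: [-0.4, 0.4, -0.5]
grip_width: 0.0515
gripper_force: 0.0
```

Request:
apply_moves(moves=[[0, 0, 0.677, -0.013, -0.007, 0.001, 0.2], [0, 0, 0.677, -0.013, -0.006, 0.001, 0.2], [0, 0, 0.677, -0.014, -0.005, 0.001, 0.2], [0, 0, 0.677, -0.014, -0.004, 0.001, 0.2], [0, 0, 0.677, -0.014, -0.003, 0.001, 0.2], [0, 0, 0.677, -0.014, -0.002, 0.001, 0.2], [0, 0, 0.677, -0.015, -0.001, 0.001, 0.2], [0, 0, 0.677, -0.015, 0, 0.001, 0.2]])

```text
clock: 11.87
tcp_pos: [0.6311, 0.1164, 0.1366]
orientation: [-1.577, -2.716, 0.003]
contact_force: [0.0, 0.7, -0.5]
grip_width: 0.0512
gripper_force: 0.0
```

Request:
apply_moves(moves=[[0, 0, 0.677, -0.015, 0.001, 0.002, 0.2], [0, 0, 0.677, -0.015, 0.002, 0.002, 0.2], [0, 0, 0.677, -0.014, 0.003, 0.002, 0.2], [0, 0, 0.677, -0.014, 0.004, 0.002, 0.2], [0, 0, 0.677, -0.014, 0.005, 0.002, 0.2], [0, 0, 0.677, -0.014, 0.006, 0.002, 0.2], [0, 0, 0.677, -0.013, 0.007, 0.002, 0.2], [0, 0, 0.677, -0.013, 0.008, 0.002, 0.2]])

```text
clock: 12.53
tcp_pos: [0.6967, 0.0172, 0.1203]
orientation: [-2.273, -2.166, 0.003]
contact_force: [-0.2, 1.8, -0.0]
grip_width: 0.0514
gripper_force: 0.0
```

```bash
python3 - <<'E'
from h import *
np.set_printoptions(precision=4,suppress=True,legacy='1.25')
plan([.6917,.0169,.052],87.4,1)
E
```

```text
turn deg [-0.1374  0.0325 -0.1672] shift [-0.005  -0.0003 -0.0683]
[-0.023, 0.005, -0.028, -0.001, -0.005, 0.068]
```

Request:
apply_moves(moves=[[-0.02, 0, -0.028, -0.001, -0.005, 0.01, 0.2], [0, 0, 0, 0, 0, 0.014, 0.2], [0, 0, 0, 0, 0, 0.014, 0.2], [0, 0, 0, 0, 0, 0.012, 0.2], [0, 0, 0, 0, 0, 0.01, 0.2], [0, 0, 0, 0, 0, 0.006, 0.2], [0, 0, 0, 0, 0, 0.004, 0.2], [0, 0, 0, 0, 0, 0, 0.2]], grip_force=25)

```text
clock: 13.2
tcp_pos: [0.6918, 0.0174, 0.0509]
orientation: [2.267, 2.174, 0.001]
contact_force: [-0.2, -0.1, 0.2]
grip_width: 0.0513
gripper_force: 0.0
```

Request:
apply_moves(moves=[[0, 0, 0, 0, 0, 0, -0.2], [0, 0, 0, 0, 0, 0, -1], [0, 0, 0, 0, 0, 0, -1], [0, 0, 0, 0, 0, 0, -1], [0, 0, 0, 0, 0, 0, -1], [0, 0, 0, 0, 0, 0, -1], [0, 0, 0, 0, 0, 0, -1], [0, 0, 0, 0, 0, 0, -1]])

```text
clock: 13.87
tcp_pos: [0.6914, 0.0174, 0.0529]
orientation: [2.267, 2.174, 0.0]
contact_force: [-6.2, -0.1, 5.6]
grip_width: 0.0254
gripper_force: 27.0
```

Request:
apply_moves(moves=[[0, 0, 0, 0, -0.0006, -0.0015, -1], [0, 0, 0, 0, 0, 0, -1], [0, 0, 0, 0, 0, 0, -1], [0, 0, 0, 0, 0, 0, -1], [0, 0, 0, 0, 0, 0, -1], [0, 0, 0, 0, 0, 0, -1], [0, 0, 0, 0, 0, 0, -1], [0, 0, 0, 0, 0, 0, -1]], grip_force=80)

```text
clock: 14.53
tcp_pos: [0.6914, 0.0174, 0.0532]
orientation: [2.267, 2.174, 0.002]
contact_force: [-2.2, 1.8, -4.3]
grip_width: 0.0242
gripper_force: 79.1
```

Request:
apply_moves(moves=[[-0.0833, 0, 0, 0, -0.0001, -0.0024, -1], [-0.0833, 0, 0, 0, -0.0001, -0.0024, -1], [-0.1667, 0, 0, 0, -0.0003, -0.0048, -1], [-0.1667, 0, 0, 0, -0.0003, -0.0048, -1], [-0.1667, 0, 0, 0, -0.0003, -0.0048, -1], [-0.0833, 0, 0, 0, -0.0001, -0.0024, -1], [0, 0, 0, 0, 0, 0, -1], [0, 0, 0, 0, 0, 0, -1]])

```text
clock: 15.2
tcp_pos: [0.6893, 0.0174, 0.0752]
orientation: [2.225, 2.134, 0.086]
contact_force: [-4.2, 1.9, -5.2]
grip_width: 0.0242
gripper_force: 79.4
```

```bash
python3 - <<'E'
from h import *
np.set_printoptions(precision=4,suppress=True,legacy='1.25')
o=telemetry.get_obs(); M=R.from_rotvec(o['orientation']).as_matrix(); print(o['moment'],o['contact_force'],M, np.degrees(np.arctan2(M[0,2],-M[2,2])))
E
```

```text
[ 0.5243  1.0421 -0.1207] [-4.2332  1.9358 -5.1606] [[ 0.0418  0.9959  0.0802]
 [ 0.9991 -0.0416 -0.0035]
 [-0.0001  0.0803 -0.9968]] 4.60046365532956
```

Request:
apply_moves(moves=[[-0.1667, 0, 0, 0, -0.0003, -0.0048, -1], [-0.25, 0, 0, 0, -0.0005, -0.0072, -1], [-0.3333, 0, 0, 0, -0.0007, -0.0096, -1], [-0.3333, 0, 0, 0, -0.0007, -0.0096, -1], [-0.3333, 0, 0, 0, -0.0007, -0.0096, -1], [-0.3333, 0, 0, 0, -0.0007, -0.0096, -1], [-0.25, 0, 0, 0, -0.0005, -0.0072, -1], [-0.1667, 0, 0, 0, -0.0003, -0.0048, -1]])

```text
clock: 15.87
tcp_pos: [0.6737, 0.0181, 0.1362]
orientation: [2.094, 2.009, 0.313]
contact_force: [-2.9, 1.2, -4.7]
grip_width: 0.0242
gripper_force: 79.7
```

```bash
cat > st.py <<'E'
from h import *
np.set_printoptions(precision=4,suppress=True,legacy='1.25')
o=telemetry.get_obs(); M=R.from_rotvec(o['orientation']).as_matrix(); print(o['moment'],o['contact_force'],o['grip_width'],'tilt',np.degrees(np.arctan2(M[0,2],-M[2,2])))
p=o['tcp_pos']; q=np.radians(-2.6); rx=(p[:2]-[.6917,.0169])@[np.cos(q),np.sin(q)]+.275; print('r',np.hypot(rx,p[2]-.038),'angle',np.degrees(np.arctan2(p[2]-.038,rx)-np.arctan2(.015,.275)))
E
python3 st.py
```

```text
[0.4641 1.4824 0.0831] [-2.909   1.2066 -4.6911] 0.02419979710344284 tilt 17.701779330271826
r 0.275135878934327 angle 17.795537095011213
```

Request:
apply_moves(moves=[[-0.1667, 0, 0, 0, -0.0003, -0.0048, -1], [-0.3333, 0, 0, 0, -0.0007, -0.0096, -1], [-0.3333, 0, 0, 0, -0.0007, -0.0096, -1], [-0.3333, 0, 0, 0, -0.0007, -0.0096, -1], [-0.3333, 0, 0, 0, -0.0007, -0.0096, -1], [-0.3333, 0, 0, 0, -0.0007, -0.0096, -1], [-0.3333, 0, 0, 0, -0.0007, -0.0096, -1], [-0.25, 0, 0, 0, -0.0005, -0.0072, -1]])

```text
clock: 16.53
tcp_pos: [0.6411, 0.0195, 0.1974]
orientation: [1.938, 1.859, 0.538]
contact_force: [-1.4, 1.0, -6.2]
grip_width: 0.0246
gripper_force: 80.0
```

Request:
apply_moves(moves=[[-0.1667, 0, 0, 0, -0.0003, -0.0048, -1], [-0.1667, 0, 0, 0, -0.0003, -0.0048, -1], [-0.0833, 0, 0, 0, -0.0001, -0.0024, -1], [0, 0, 0, 0, 0, 0, -1], [0, 0, 0, 0, 0, 0, -1], [0, 0, 0, 0, 0, 0, -1], [0, 0, 0, 0, 0, 0, -1], [0, 0, 0, 0, 0, 0, -1]])

```text
clock: 17.2
tcp_pos: [0.6346, 0.0198, 0.2063]
orientation: [1.911, 1.833, 0.571]
contact_force: [-4.6, 2.1, -5.7]
grip_width: 0.0243
gripper_force: 80.1
```

```bash
python3 st.py; python3 - <<'E'
from h import *
a=grab_frame('top'); b=grab_frame('scene')
A=cv2.resize(a[105:265,100:330],(575,400)); B=cv2.resize(b[80:280,160:360],(400,400))
cv2.imwrite('pics/up.png',cv2.resize(np.hstack([A,B]),(800,328)))
E
```

```text
[0.5323 2.2975 0.2181] [-4.5986  2.1075 -5.6783] 0.02434794686176381 tilt 34.56437232737063
r 0.27524558264170934 angle 34.57675737368402
```

View pics/up.png

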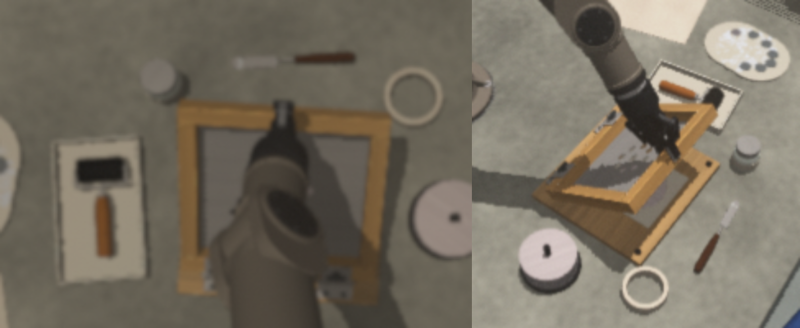

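The frame is up, gripped at the middle of its front rail, with the roller flat in the tray and the other things where they were. I'll check that it stays steady for one call, then hand in.

Request:
apply_moves(moves=[[0, 0, 0, 0, 0, 0, -1], [0, 0, 0, 0, 0, 0, -1], [0, 0, 0, 0, 0, 0, -1], [0, 0, 0, 0, 0, 0, -1], [0, 0, 0, 0, 0, 0, -1], [0, 0, 0, 0, 0, 0, -1], [0, 0, 0, 0, 0, 0, -1], [0, 0, 0, 0, 0, 0, -1]])

```text
clock: 17.97
tcp_pos: [0.6344, 0.0198, 0.2065]
orientation: [1.911, 1.833, 0.571]
contact_force: [-4.2, 4.2, -6.1]
grip_width: 0.0246
gripper_force: 80.1
```

```bash
python3 st.py; python3 -c "
from bench import order
print(order.hand_in())"
```

```text
[0.5697 2.3209 0.3004] [-4.172   4.1962 -6.0834] 0.02459330051230059 tilt 34.57824962068858
r 0.27523272688864325 angle 34.62192461835237
the job is handed in; nothing more can be done
None
```

The roller lies flat in the white tray, and the arm is holding the frame steady by its front rail at about 34.6°; I handed the job in at about 18 s, and no verdict came back.

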